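# Pack the hearing aid drying jar for the night

### The job

Assemble the grey drying jar for the night where its base stands: first seat the drying capsule in the base, then put the sieve dish over the top of the capsule, then lay the hearing aid flat, on its side as it lies now, in the middle of the sieve, and last cap the sieve with the knobbed lid. Each part should sit level and fully home before the next goes on, and the tumbler, tweezers, brush and magnifier should be left undisturbed.

Things in the scene. Friction and masses are not known exactly. Their poses are not given: they have to be found in the camera images.
- jar_base: Base of the drying jar, the target: a low, thick-walled, open grey plastic cup fixed to the table; outer diameter 84 mm, height 24 mm, round recess of diameter 60 mm, recess floor 8 mm above the table (recess 16 mm deep). Origin: centre of the underside; z up. Round, its yaw does not matter.
- capsule: Drying capsule: closed white drum with fine grey ribs and a small amber window on top, diameter 52 mm, height 36 mm, edges chamfered 3 to 4 mm; upright, loose, about 60 g. Origin: centre of the underside; z up. Sits on the recess floor of the base with 4 mm play all round, its top then 20 mm above the base's rim, 44 mm above the table.
- sieve: Sieve: open white round dish, dark holes in its floor, loose, 30 g; outer diameter 64, height 19, wall 3 mm. Origin: centre of its lower rim; z up. Below, a skirt 6 mm deep, inner diameter 58 mm, goes over the capsule's top with 3 mm play till the floor rests on it (origin then 38 mm above table). Floor's upper side 10 mm above the origin; dish 9 mm deep, inner diameter 58 mm.
- aid: Behind-the-ear hearing aid lying on its side: small silvery rounded rigid body, slightly bent at its +x end with a thin clear hook, in all about 40 mm long (x -15 to +24 mm), 14 mm wide (y), 11 mm high, loose, 12 g. Origin: underside, mid-body; z up, x along its length. Grip the straight part by its sides, 14 mm apart along y, at the origin or up to 8 mm towards -x.
- lid: Lid: grey round cap, diameter 76 mm, with an upright central knob (diameter 16, 20 mm tall); loose, 40 g, knob up. Origin: centre of its lower rim; z up; flat top 17 mm, knob's top 37 mm above it. Its skirt, 8 mm deep, inner diameter 70 mm, goes over the sieve with 3 mm play till a ledge rests on the sieve's rim (origin then 11 mm above the sieve's, 49 mm above the table).
- tumbler: Bystander: empty clear glass tumbler, 68 mm diameter, 90 mm tall, upright. Origin: centre of its underside.
- tweezers: Bystander: steel tweezers lying flat, 107 mm long (x), 12 mm wide, 5 mm thick. Origin: about mid-length, on the table.
- brush: Bystander: small white cleaning brush with a black tip, lying flat, 103 mm long (x), 10 mm wide, 8 mm thick. Origin: near mid-length, on the table.
- magnifier: Bystander: aluminium magnifier with a 77 mm round lens on a hinged folding stand (foot 75 x 60 mm), about 85 mm tall. Origin: centre of the foot's underside.
There are look-alikes about, which are no part of the job. What is shaped like the lid but purple is not meant.

How it is judged:
By the outcome, as a careful person would: the job done as asked, in the order asked, and still so for the second after the job is handed in, with the robot touching nothing.
It also fails if it takes over 120 s, if anything falls off the work surface, if the arm or the gripper's body presses on something with over 40 N, if the wrist force passes 120 N, or if a joint passes its speed limit or range.

### The arm

A 6-joint arm with a two-finger parallel gripper is mounted at the origin on the work surface. World frame = base frame: x ahead of the robot, y to its left, z up, the work surface at z = 0. Lengths are in mm, angles in degrees, forces in N, time in s.
With the tool pointing down it reaches from about 350 to 850 mm from the base axis. Payload 8.1 kg.
Tool frame: the origin (TCP) lies between the finger pads; the fingertips stand 25 mm ahead of it and the grasp point (between the pads) lies 6 mm ahead of it (r.tcp_to_tips is the distance from the TCP to the fingertips, in mm); z points along the fingers, y is the line along which they close (so a half turn about z gives the same grasp; the last joint's range is limited). The gripper opens to 85 mm and grips with 20 to 120 N. Pads are 22 mm wide; open, the fingers measure 114 mm over their backs; the gripper's body (76 mm by 85 mm) begins 54 mm behind the grasp point. The pads swing forward as they close: fully open they stand 13 mm farther back than shut.
Start: joints at [69.42, 7.471, 85.268, -0, 87.261, -4.893], TCP at [162.213, 577.661, 256.292] pointing down, gripper open.
Joint ranges: [-169.43, 169.43], [-51.17, 129.36], [1.28, 143.12], [-76.62, 256.62], [0, 156.53], [-152.29, 152.29]. Speed limits (degrees/s): [136.94, 136.94, 159.86, 180, 180, 180].

### API

Orientations are given as [roll, pitch, yaw] about the fixed x, y, z axes, in that order (R = Rz(yaw) Ry(pitch) Rx(roll)).
In Python, from bench import r gives the robot as it stands.
- The arm moves only by the tool apply_moves, never from a script. Its arguments are lists of equal length, an entry for each row: "angular": the turn, a rotation vector about the world's x, y, z in units of 8 degrees (1.0 is 8 degrees), a list of three; "travel": the shift along the world's x, y, z in units of 40 mm (1.0 is 40 mm), a list of three; "jaw": the opening, from 0 (shut) to 1 (fully open). A call has 1 to 20 rows; each row shifts and turns the commanded pose from where the row before left it; what a row does not reach is not made up. A row lasts 1/8 s, in which the tool goes at most 62.5 mm and 10.7 degrees, less where a joint would pass 70% of its speed; a pose out of reach is approached as far as the arm can. A call is refused whole if a number of a shift passes 1 or a number of a turn 1, either way. A call with a gripper value outside its range is refused whole. The fingers move at their own pace and stop on an object; "force" is the grip in N (left out, the last holds). Time passes only in rows, so rows that do not move let the fingers close. It gives the time, the measured TCP pose, the force, the opening and the grip force at its end, in the units of the state.
- r.sense(): the state, without advancing time (a new reading comes with each control period).
- r.snapshot(name): name is "scene" or "top" or "wrist"; returns a dict with "color" (420x560x3 uint8, red, green, blue), "fx", "fy", "cx", "cy" (pixels), "distortion" ([k1, k2, p1, p2, k3] as OpenCV has them; the pictures are not rectified), "R" (3x3) and "t" (3): a world point X has camera coordinates R X + t; the wrist camera has in their place "mount" (4x4, takes a point from camera to tool coordinates, whose origin is the TCP and whose axes are the flange's). Camera axes: x right, y down, z forward; pixel columns grow to the right and rows downward; lengths in mm; the calibration is good to about 2 mm. A picture is of the moment at which its call begins: read the wrist's pose just before it. There is no depth.
- r.hand_in(): hands the job in; it is judged then, once.
The state is a dict: "time": time; "joint_pos": joint angles; "qd": joint speeds; "joint_efforts": joint torques, N m; "tool_pos": TCP position; "tcp_rot": TCP orientation; "ft_force": force on the tool from outside, world axes, zero at the start; "wrist_torque": the same for the moment, N m; "finger_gap": finger opening in mm; "grip_force": force on a finger pad.
Only numpy, scipy, OpenCV 4.12 (cv2) and the standard library are available. Lean on these libraries where they do the work, as an engineer would, in place of code of your own. Each camera call takes 0.05 s, during which the arm holds its last target. There are 200 camera calls.

## Working session

There is one attempt and no reset: what is moved stays moved. The work goes in short steps, Python scripts to look and compute and a tool call to move; the robot and the scene stay as the last step left them, time stands still between calls to the robot, and variables do not carry over. Pictures are saved under pics/ and viewed, at most 14 in all, crops included, and the job is handed in when it is done.

Besides the shell and the picture viewer there is one more tool, called after "Emit:" as name(argument=value, ...), one argument or row to a line, values as JSON. apply_moves: Moves the arm, as the interface text tells. Its arguments: {"type":"object","properties":{"angular":{"type":"array"},"travel":{"type":"array"},"jaw":{"type":"array"},"force":{"type":"number"}},"required":["angular","travel","jaw"]}

```bash
ls; mkdir -p pics
python3 - <<'E'
from bench import r
import cv2,pickle,numpy as np
s=r.sense();print(s)
d={}
for n in("scene","top","wrist"):
    p=r.snapshot(n);d[n]=p
    cv2.imwrite(f"pics/{n}0.png",p["color"][:,:,::-1])
    print(n,{k:np.round(v,3).tolist() for k,v in p.items() if k!="color"})
pickle.dump((s,d),open("s0.pkl","wb"))
E
```

```text
pics
{'time': 0.0, 'joint_pos': array([ 6.94199066e+01,  7.51455612e+00,  8.53311145e+01, -6.70449339e-04,
        8.72612479e+01, -4.89298552e+00]), 'qd': array([ 0.07954375,  0.01784201, -0.0643397 , -0.10536466, -0.02164384,
       -0.05736638]), 'joint_efforts': array([ 8.99610186e-04, -5.69396067e+01, -5.00560462e+01,  2.02568253e-04,
        1.44603572e-02,  3.77142158e-05]), 'tool_pos': array([162.03038071, 577.17336924, 255.23255505]), 'tcp_rot': array([-1.79893414e+02, -8.45241839e-03,  1.64312917e+02]), 'ft_force': array([-0.54980835, -0.13806822, -0.294349  ]), 'wrist_torque': array([ 0.0371501 , -0.02339759, -0.0201218 ]), 'grip_force': 0.0, 'finger_gap': 85.39749389752693}
scene {'fx': 523.48, 'fy': 523.48, 'cx': 276.408, 'cy': 204.044, 'distortion': [0.012, 0.0, 0.0, 0.0, 0.0], 'R': [[0.187, 0.982, -0.017], [0.619, -0.132, -0.774], [-0.763, 0.134, -0.633]], 't': [-116.588, -309.158, 1786.052]}
top {'fx': 393.184, 'fy': 393.184, 'cx': 284.253, 'cy': 210.253, 'distortion': [0.002, 0.0, 0.0, 0.0, 0.0], 'R': [[0.005, -1.0, -0.026], [-0.987, -0.0, -0.163], [0.163, 0.026, -0.986]], 't': [22.776, 544.285, 844.949]}
wrist {'fx': 333.122, 'fy': 333.122, 'cx': 280.313, 'cy': 207.828, 'distortion': [-0.038, 0.0, 0.0, 0.0, 0.0], 'mount': [[0.001, -0.955, -0.296, 74.426], [1.0, 0.001, -0.0, 0.624], [0.0, -0.296, 0.955, -118.173], [0.0, 0.0, 0.0, 1.0]]}
```

View pics/top0.png

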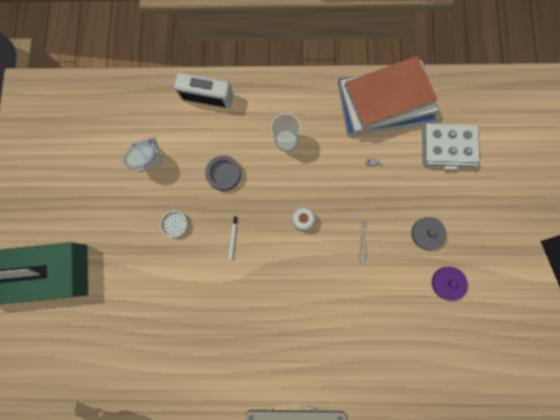

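View pics/scene0.png

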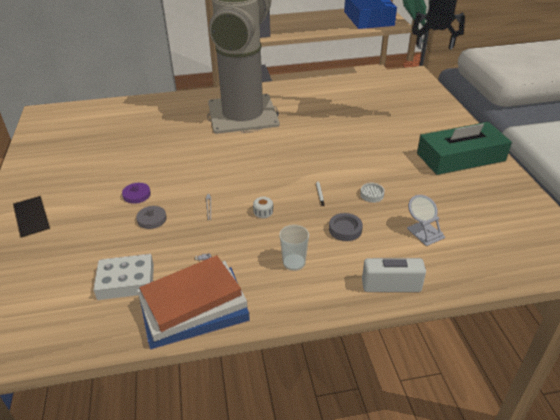

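The top view shows the base at (223,173), capsule (303,219), sieve (175,225), aid (373,162), grey lid (430,234) and purple lid (450,283). The tumbler is at (286,130), the magnifier at (142,155), the brush at (234,238) and the tweezers at (363,243). The scene view agrees with this layout. Next I cast these pixels to the world.

```bash
cat > h.py <<'E'
import numpy as np,cv2,pickle
from scipy.spatial.transform import Rotation as Rt
def cam(p,s=None):
    """world-from-camera rotation and camera centre"""
    if "mount" in p:
        M=np.array(p["mount"]);Rw=Rt.from_euler("xyz",s["tcp_rot"],degrees=True).as_matrix()
        return Rw@M[:3,:3],Rw@M[:3,3]+s["tool_pos"]
    R=np.array(p["R"]);return R.T,-R.T@np.array(p["t"])
def K(p): return np.array([[p["fx"],0,p["cx"]],[0,p["fy"],p["cy"]],[0,0,1.]])
def cast(p,uv,z,s=None):
    """pixels -> points on plane height z"""
    R,C=cam(p,s)
    q=cv2.undistortPoints(np.array(uv,float).reshape(-1,1,2),K(p),np.array(p["distortion"],float))[:,0]
    d=np.c_[q,np.ones(len(q))]@R.T
    return C+d*((z-C[2])/d[:,2])[:,None]
def proj(p,X,s=None):
    R,C=cam(p,s);Xc=(np.array(X,float).reshape(-1,3)-C)@R
    return cv2.projectPoints(Xc,np.zeros(3),np.zeros(3),K(p),np.array(p["distortion"],float))[0][:,0]
E
python3 - <<'E'
from h import *
s,d=pickle.load(open("s0.pkl","rb"));p=d["top"]
from bench import r;print("tips",r.tcp_to_tips)
for n,uv,z in [("base",(223,173),24),("capsule",(303,218),36),("sieve",(175,224),19),("aid",(373,162),5),("lidtop",(430,233),17),("tumblertop",(285,126),90),("tweez",(363,220),0),("tweez2",(363,264),0),("brush",(235,218),4),("brush2",(232,259),4),("mag",(142,155),40),("bookcorner",(348,133),0),("bookc2",(437,118),0),("boxTL",(426,165),40)]:
    print(n,cast(p,uv,z)[0].round(0))
E
```

```text
tips 25.0
base [637. 170.  24.]
capsule [528. -18.  36.]
sieve [516. 280.  19.]
aid [ 668. -187.    5.]
lidtop [ 496. -309.   17.]
tumblertop [727.  22.  90.]
tweez [ 528. -160.    0.]
tweez2 [ 426. -158.    0.]
brush [532. 142.   4.]
brush2 [436. 146.   4.]
mag [677. 360.  40.]
bookcorner [ 743. -130.    0.]
bookc2 [ 781. -348.    0.]
boxTL [ 651. -301.   40.]
```

Emit:
apply_moves(
  angular=[
    [0,0,-0.77],
    [0,0,-0.77],
    [0,0,-0.77],
    [0,0,-0.77],
    [0,0,-0.77],
    [0,0,-0.77],
    [0,0,-0.77],
    [0,0,-0.77],
    [0,0,-0.77],
    [0,0,-0.77],
    [0,0,-0.77],
    [0,0,-0.82],
    [0,0,0],
    [0,0,0],
  ],
  travel=[
    [0.83,-0.85,0],
    [0.83,-0.85,0],
    [0.83,-0.85,0],
    [0.83,-0.85,0],
    [0.83,-0.85,0],
    [0.83,-0.85,0],
    [0.83,-0.85,0],
    [0.83,-0.85,0],
    [0.83,-0.85,0],
    [0.83,-0.85,0],
    [0.83,-0.85,0],
    [0.83,-0.85,0],
    [0,0,0],
    [0,0,0],
  ],
  jaw=[1,1,1,1,1,1,1,1,1,1,1,1,1,1],
)

```text
time: 1.9
tool_pos: [560.3, 169.7, 255.8]
tcp_rot: [-179.9, -0.0, 90.0]
ft_force: [0.3, -0.1, 0.6]
finger_gap: 85.4
grip_force: 0.0
```

```bash
cat >> h.py <<'E'
def shot(name):
    from bench import r
    s=r.sense();p=r.snapshot("wrist");cv2.imwrite(f"pics/{name}.png",p["color"][:,:,::-1])
    pickle.dump((s,p),open(name+".pkl","wb"));print(s["tool_pos"].round(1),s["tcp_rot"].round(2),s["time"],round(s["finger_gap"],1),s["ft_force"].round(1));return s,p
E
python3 -c "
from h import *;shot('w1')"
```

```text
[560.3 169.7 255.8] [-1.7994e+02 -1.0000e-02  9.0000e+01] 1.9 85.4 [ 0.3 -0.1  0.6]
```

View pics/w1.png

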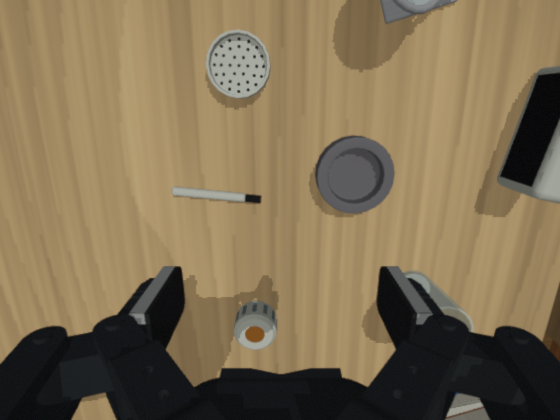

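The wrist view shows the sieve at (238,65), base at (355,175), brush at (215,195), and capsule between the fingers at (256,325). I'll measure the base and sieve here, then shift to y≈-130 to see the capsule, aid and lid.

Emit:
apply_moves(
  angular=[
    [0,0,0],
    [0,0,0],
    [0,0,0],
    [0,0,0],
    [0,0,0],
    [0,0,0],
    [0,0,0],
    [0,0,0],
    [0,0,0],
    [0,0,0],
  ],
  travel=[
    [0,-1,0],
    [0,-1,0],
    [0,-1,0],
    [0,-1,0],
    [0,-1,0],
    [0,-1,0],
    [0,-1,0],
    [0,-0.5,0],
    [0,0,0],
    [0,0,0],
  ],
  jaw=[1,1,1,1,1,1,1,1,1,1],
)

```text
time: 3.2
tool_pos: [560.7, -128.9, 256.3]
tcp_rot: [-180.0, -0.0, 90.1]
ft_force: [-0.4, -0.1, -0.2]
finger_gap: 85.4
grip_force: 0.0
```

```bash
cat >> h.py <<'E'
from scipy.optimize import least_squares
def mask_of(p,kind):
    hsv=cv2.cvtColor(p["color"],cv2.COLOR_RGB2HSV);H,S,V=cv2.split(hsv)
    if kind=="white": m=(S<60)&(V>90)
    if kind=="grey": m=(S<60)&(V<140)
    if kind=="nonwood": m=(S<60)
    m=m.astype(np.uint8)*255
    return cv2.morphologyEx(m,cv2.MORPH_CLOSE,np.ones((5,5)))
def blob(m,uv):
    """outer contour of the blob nearest uv"""
    cs=[c for c in cv2.findContours(m,cv2.RETR_EXTERNAL,cv2.CHAIN_APPROX_NONE)[0] if cv2.contourArea(c)>80]
    return min(cs,key=lambda c:abs(cv2.pointPolygonTest(c,tuple(map(float,uv)),True)) if cv2.pointPolygonTest(c,tuple(map(float,uv)),True)<0 else 0)[:,0].astype(float)
def circ(p,s,c,z):
    """circle through far-side silhouette (which is the top edge, height z)"""
    C=cam(p,s)[1][:2];P=cast(p,c,z,s)[:,:2];m=P.mean(0);u=m-C;u/=np.linalg.norm(u)
    Q=P[(P-m)@u>0]
    f=least_squares(lambda a:np.hypot(*(Q-a[:2]).T)-a[2],[*m,30],loss="soft_l1").x
    return f,np.std(np.hypot(*(Q-f[:2]).T)-f[2])
E
python3 - <<'E'
from h import *
s,p=pickle.load(open("w1.pkl","rb"))
for n,k,uv,z in [("base R42","nonwood",(335,175),24),("sieve R32","nonwood",(238,65),19)]:
    c=blob(mask_of(p,k),uv);print(n,len(c),circ(p,s,c,z))
s,p=shot("w2")
m=mask_of(p,"nonwood");cv2.imwrite("pics/m2.png",m)
for c in cv2.findContours(m,cv2.RETR_EXTERNAL,cv2.CHAIN_APPROX_SIMPLE)[0]:
    if cv2.contourArea(c)>80: print(cv2.boundingRect(c))
E
```

```text
base R42 219 (array([641.47929188, 172.96012922,  40.99048962]), np.float64(0.31506101065838443))
sieve R32 187 (array([519.02456507, 284.4323006 ,  31.61514237]), np.float64(0.278892268243736))
[ 560.7 -128.9  256.3] [-1.800e+02 -4.000e-02  9.006e+01] 3.2 85.4 [-0.4 -0.1 -0.2]
(200, 285, 60, 58)
(364, 209, 16, 32)
(163, 191, 92, 15)
(0, 157, 560, 263)
(220, 38, 56, 60)
(415, 0, 120, 59)
```

View pics/w2.png

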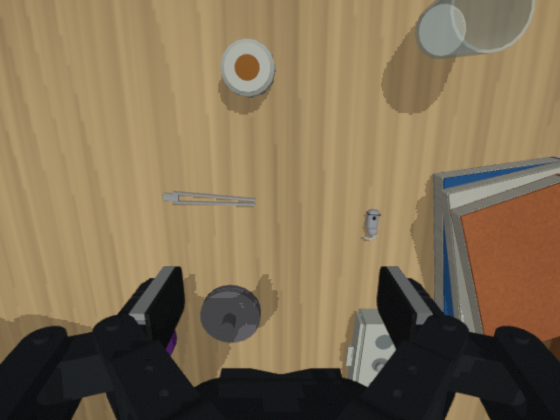

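This view shows the capsule at (248,68), tweezers at (210,199), aid at (372,225) with its hook at (370,238), and grey lid at (231,313).

Run:
```python
from h import *
s,p=pickle.load(open("w2.pkl","rb"))
m=mask_of(p,"nonwood")
for n,uv,z in [("capsule R26",(248,68),32),("lid R38",(231,313),17)]:
    c=blob(m,uv);print(n,circ(p,s,c,z))
c=blob(m,(372,225));P=cast(p,c,5,s)[:,:2];print("aid",P.mean(0),cv2.minAreaRect(P.astype(np.float32)))
im=cv2.resize(p["color"][190:260,330:420],None,fx=6,fy=6,interpolation=cv2.INTER_CUBIC);cv2.imwrite("pics/aid2.png",im[:,:,::-1])
```

```text
capsule R26 (array([530.03470926, -18.40844904,  25.64379503]), np.float64(0.3056851836596243))
lid R38 (array([ 498.75894648, -307.56120974,   36.85068031]), np.float64(0.4739820781250223))
aid [ 670.1116899  -188.63031156] ((670.1781005859375, -188.03709411621094), (39.06380081176758, 14.960775375366211), 88.7354965209961)
```

View pics/aid2.png

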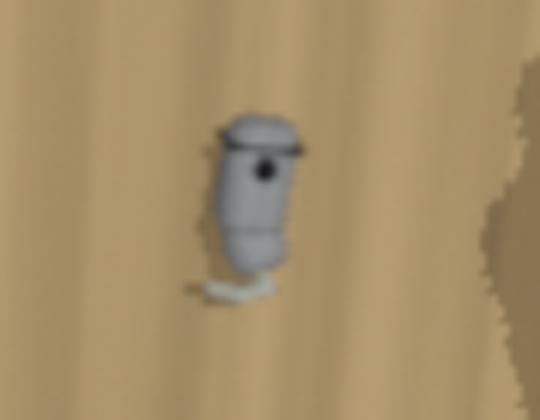

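Emit:
apply_moves(
  angular=[
    [0,0,0],
    [0,0,0],
    [0,0,0],
    [0,0,0],
    [0,0,0],
    [0,0,0],
    [0,0,0],
    [0,0,0],
    [0,0,0],
    [0,0,0],
    [0,0,0],
    [0,0,0],
  ],
  travel=[
    [-0.19,0.69,0],
    [-0.19,0.69,0],
    [-0.19,0.69,0],
    [-0.19,0.69,0],
    [0,0,-1],
    [0,0,-1],
    [0,0,-1],
    [0,0,-1],
    [0,0,-0.8],
    [0,0,-0.5],
    [0,0,0],
    [0,0,0],
  ],
  jaw=[1,1,1,1,1,1,1,1,1,1,1,1],
  force=30,
)

```text
time: 4.75
tool_pos: [530.9, -19.4, 45.4]
tcp_rot: [179.9, 0.0, 90.0]
ft_force: [0.1, -0.3, 0.6]
finger_gap: 85.6
grip_force: 0.0
```

Emit:
apply_moves(
  angular=[
    [0,0,0],
    [0,0,0],
    [0,0,0],
    [0,0,0],
    [0,0,0],
    [0,0,0],
    [0,0,0],
    [0,0,0],
  ],
  travel=[
    [0,0,-0.05],
    [0,0,0],
    [0,0,0],
    [0,0,0],
    [0,0,0],
    [0,0,0],
    [0,0,0],
    [0,0,0],
  ],
  jaw=[1,0.5,0.5,0.5,0.5,0.5,0.5,0.5],
)

```text
time: 5.75
tool_pos: [530.7, -20.1, 43.2]
tcp_rot: [179.9, 0.0, 90.0]
ft_force: [-1.5, 1.4, 7.0]
finger_gap: 50.5
grip_force: 31.1
```

```bash
python3 -c "
from h import *;s,p=shot('w3');print(s['grip_force'])"
```

```text
[530.7 -20.1  43.2] [1.7994e+02 1.0000e-02 8.9990e+01] 5.75 50.5 [-1.5  1.4  7. ]
31.119428747333586
```

View pics/w3.png

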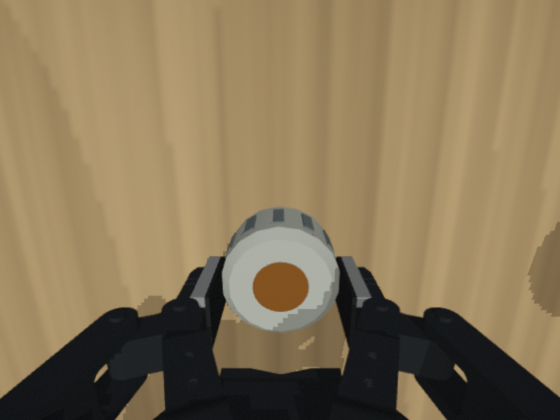

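The capsule is held with its top at (281,283) and amber window at (281,287), evenly between the pads. I'll check its offset from the tool.

```bash
cat >> h.py <<'E'
def amber(p,s,z):
    hsv=cv2.cvtColor(p["color"],cv2.COLOR_RGB2HSV)
    m=cv2.inRange(hsv,(5,180,80),(18,255,200));m=cv2.morphologyEx(m,cv2.MORPH_OPEN,np.ones((3,3)))
    n,l,st,ce=cv2.connectedComponentsWithStats(m);i=1+st[1:,4].argmax()
    P=cast(p,ce[i],z,s)[0];return ce[i],st[i],P.round(1),(P-s["tool_pos"]).round(1)
E
python3 - <<'E'
from h import *
for f in("w2","w3"):
    s,p=pickle.load(open(f+".pkl","rb"));print(f,amber(p,s,36))
E
```

```text
w2 (array([244.82474227,  72.15463918]), array([237,  68,  16,  10,  97], dtype=int32), array([528.1, -22.9,  36. ]), array([ -32.6,  106.1, -220.3]))
w3 (array([280.10539586, 286.67523954]), array([ 254,  264,   53,   47, 1983], dtype=int32), array([531.7, -18.4,  36. ]), array([ 1. ,  1.7, -7.2]))
```

Run:
```python
from h import *
s,p=pickle.load(open("w3.pkl","rb"));t=s["tool_pos"]
for z in(15,18,21,24,28,32,36): print(z,proj(p,[[t[0]-25.5,t[1]+11,z],[t[0]+25.5,t[1]+11,z]],s).round(1).tolist())
im=cv2.resize(p["color"][195:345,180:380],None,fx=4,fy=4,interpolation=cv2.INTER_CUBIC);cv2.imwrite("pics/c3.png",im[:,:,::-1])
```

```text
15 [[224.6, 246.6], [331.3, 246.5]]
18 [[223.5, 249.2], [332.3, 249.1]]
21 [[222.5, 251.9], [333.3, 251.8]]
24 [[221.4, 254.6], [334.3, 254.6]]
28 [[219.9, 258.5], [335.7, 258.5]]
32 [[218.3, 262.6], [337.2, 262.6]]
36 [[216.7, 267.0], [338.8, 266.9]]
```

View pics/c3.png

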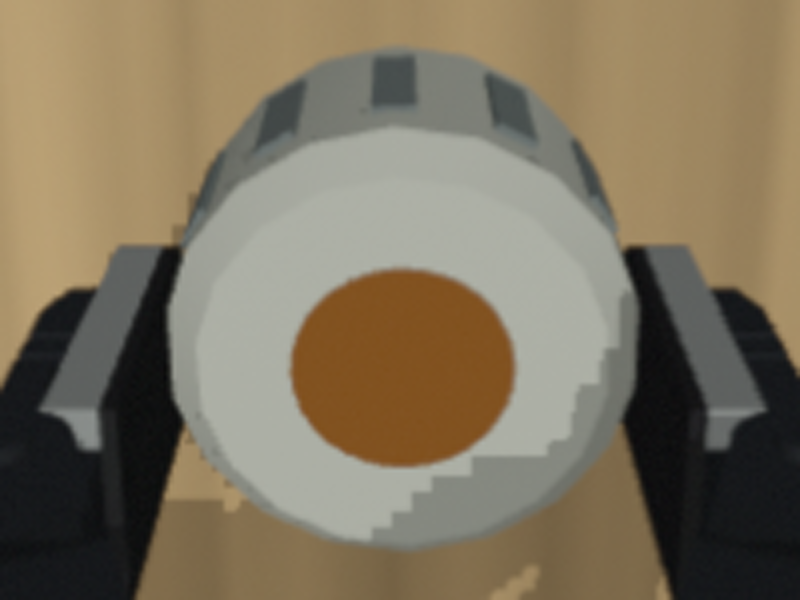

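The pad tips sit at z≈26, only about 6 mm onto the drum, so I'll regrip 4.5 mm lower and 1.5 mm further along +y.

Emit:
apply_moves(
  angular=[
    [0,0,0],
    [0,0,0],
    [0,0,0],
    [0,0,0],
    [0,0,0],
    [0,0,0],
    [0,0,0],
    [0,0,0],
    [0,0,0],
    [0,0,0],
  ],
  travel=[
    [0,0,0],
    [0,0,0],
    [0,0,0],
    [0,0.04,-0.11],
    [0,0,0],
    [0,0,0],
    [0,0,0],
    [0,0,0],
    [0,0,0],
    [0,0,0],
  ],
  jaw=[0.8,0.8,0.8,0.8,0.5,0.5,0.5,0.5,0.5,0.5],
)

```text
time: 7.05
tool_pos: [530.2, -18.3, 37.9]
tcp_rot: [-180.0, -0.0, 90.0]
ft_force: [0.7, 0.5, -0.5]
finger_gap: 50.7
grip_force: 31.3
```

Run:
```python
from h import *
s,p=shot('w4');print(s['grip_force'],amber(p,s,36))
```

```text
[530.2 -18.3  37.9] [-180.     -0.     89.99] 7.05 50.7 [ 0.7  0.5 -0.5]
31.262785051949322 (array([280.14374108, 297.73203237]), array([ 253,  274,   55,   48, 2101], dtype=int32), array([531.2, -18.7,  36. ]), array([ 1. , -0.4, -1.9]))
```

Emit:
apply_moves(
  angular=[
    [0,0,0],
    [0,0,0],
    [0,0,0],
    [0,0,0],
    [0,0,0],
    [0,0,0],
    [0,0,0],
    [0,0,0],
    [0,0,0],
    [0,0,0],
    [0,0,0],
    [0,0,0],
  ],
  travel=[
    [0,0,0.4],
    [0,0,0.8],
    [0,0,0.8],
    [0.3,0.5,0],
    [0.46,0.8,0],
    [0.46,0.8,0],
    [0.46,0.8,0],
    [0.46,0.8,0],
    [0.46,0.8,0],
    [0.16,0.3,0],
    [0,0,0],
    [0,0,0],
  ],
  jaw=[0.5,0.5,0.5,0.5,0.5,0.5,0.5,0.5,0.5,0.5,0.5,0.5],
)

```text
time: 8.6
tool_pos: [640.2, 172.6, 118.0]
tcp_rot: [-180.0, 0.0, 90.0]
ft_force: [-0.6, 0.1, -0.4]
finger_gap: 50.9
grip_force: 31.5
```

Run:
```python
from h import *
s,p=shot('w5');print(s['grip_force'],amber(p,s,36+s["tool_pos"][2]-38))
```

```text
[640.2 172.6 118. ] [-1.7997e+02  3.0000e-02  8.9960e+01] 8.6 50.9 [-0.6  0.1 -0.4]
31.469525559805334 (array([280.14676259, 297.72182254]), array([ 253,  274,   55,   48, 2085], dtype=int32), array([641.2, 172.2, 116. ]), array([ 1. , -0.4, -2. ]))
```

View pics/w5.png

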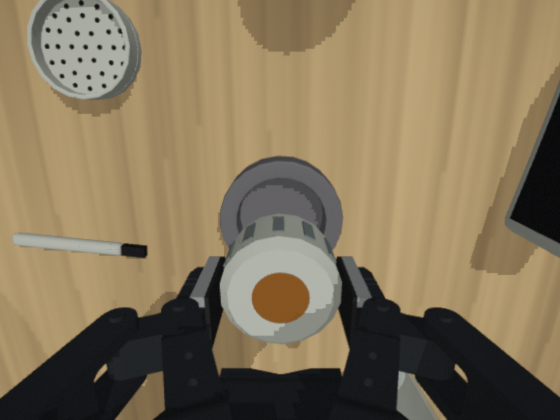

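The capsule is held level above the base, whose visible arc is centred near (281,215). I'll fit its camera-side arc, which is the lower outer edge at z=0.

Run:
```python
from h import *
s,p=pickle.load(open("w5.pkl","rb"))
hsv=cv2.cvtColor(p["color"],cv2.COLOR_RGB2HSV);m=(hsv[...,1]<60).astype(np.uint8)*255
pts=[]
for u in range(235,330,3):
    v=np.where(m[100:230,u]>0)[0]; pts.append((u,100+v.min()-0.5))
for z in(0,24):
    P=cast(p,pts,z,s)[:,:2]
    for fix in(42,None):
        f=least_squares(lambda a:np.hypot(*(P-a[:2]).T)-(fix or a[2]),[640,173,40],loss="soft_l1");print(z,fix,f.x.round(1),np.std(f.fun).round(2))
# inner rim: brightness profile along centre column
print(hsv[150:215,280,2].tolist());print(cast(p,[(280,v) for v in range(155,200,5)],24,s)[:,1].round(1))
```

```text
0 42 [641.8 171.6  40. ] 0.24
0 None [641.8 171.7  41.9] 0.24
24 42 [641.7 174.7  40. ] 0.58
24 None [641.8 179.5  37.6] 0.21
[175, 175, 175, 174, 172, 148, 102, 69, 68, 68, 74, 94, 104, 105, 104, 103, 103, 103, 102, 102, 101, 101, 102, 101, 101, 100, 98, 93, 79, 74, 74, 74, 75, 74, 77, 92, 99, 99, 100, 100, 100, 100, 100, 100, 100, 100, 100, 100, 100, 100, 100, 100, 100, 100, 100, 100, 100, 99, 100, 100, 100, 100, 101, 109, 122]
[217.8 214.6 211.4 208.1 204.8 201.5 198.2 194.8 191.4]
```

Emit:
apply_moves(
  angular=[
    [0,0,0],
    [0,0,0],
    [0,0,0],
    [0,0,0],
    [0,0,0],
    [0,0,0],
    [0,0,0],
  ],
  travel=[
    [0.01,0,-0.5],
    [0,0,-0.6],
    [0,0,-0.4],
    [0,0,-0.18],
    [0,0,-0.08],
    [0,0,0],
    [0,0,0],
  ],
  jaw=[0.5,0.5,0.5,0.5,0.5,0.5,0.5],
)

```text
time: 9.52
tool_pos: [641.7, 173.8, 48.5]
tcp_rot: [179.9, -0.0, 90.0]
ft_force: [-0.5, 1.1, -1.2]
finger_gap: 51.1
grip_force: 31.5
```

Emit:
apply_moves(
  angular=[
    [0,0,0],
    [0,0,0],
    [0,0,0],
  ],
  travel=[
    [0,0,-0.03],
    [0,0,0],
    [0,0,0],
  ],
  jaw=[0.5,0.5,0.5],
)

```text
time: 9.9
tool_pos: [641.0, 173.6, 46.4]
tcp_rot: [180.0, 0.0, 90.0]
ft_force: [-0.4, 0.4, -0.3]
finger_gap: 50.2
grip_force: 31.5
```

Emit:
apply_moves(
  angular=[
    [0,0,0],
    [0,0,0],
    [0,0,0],
  ],
  travel=[
    [0,0,-0.02],
    [0,0,0],
    [0,0,0],
  ],
  jaw=[0.5,0.5,0.5],
)

```text
time: 10.28
tool_pos: [641.2, 173.7, 46.0]
tcp_rot: [180.0, -0.0, 90.0]
ft_force: [-2.4, 0.2, 5.5]
finger_gap: 50.7
grip_force: 34.7
```

Emit:
apply_moves(
  angular=[
    [0,0,0],
    [0,0,0],
    [0,0,0],
    [0,0,0],
    [0,0,0],
    [0,0,0],
    [0,0,0],
    [0,0,0],
    [0,0,0],
    [0,0,0],
    [0,0,0],
    [0,0,0],
    [0,0,0],
  ],
  travel=[
    [0,0,0],
    [0,0,0],
    [0,0,0],
    [0,0,0],
    [0,0,0.3],
    [0,0,0.8],
    [0,0,1],
    [0,0,1],
    [0,0,1],
    [0,0,1],
    [0,0,0.15],
    [0,0,0],
    [0,0,0],
  ],
  jaw=[0.8,0.8,0.8,0.8,0.8,1,1,1,1,1,1,1,1],
)

```text
time: 11.9
tool_pos: [640.2, 173.5, 253.6]
tcp_rot: [-179.8, 0.0, 90.0]
ft_force: [-0.6, -0.1, 0.0]
finger_gap: 85.6
grip_force: 0.0
```

Run:
```python
from h import *
s,p=shot('w6')
print(amber(p,s,44))
c=blob(mask_of(p,"nonwood"),(255,65));print(c.mean(0),circ(p,s,c,19))
im=cv2.resize(p["color"][90:270,190:390],None,fx=3,fy=3,interpolation=cv2.INTER_CUBIC);cv2.imwrite("pics/c6.png",im[:,:,::-1])
```

```text
[640.2 173.5 253.6] [-1.7984e+02  3.0000e-02  8.9990e+01] 11.9 85.6 [-0.6 -0.1  0. ]
(array([281.86969697, 183.56363636]), array([272, 174,  21,  20, 330], dtype=int32), array([642.5, 173.3,  44. ]), array([ 2.300e+00, -2.000e-01, -2.096e+02]))
[159.07253886  68.5492228 ] (array([518.94193802, 284.43543945,  31.48286685]), np.float64(0.2989590985929105))
```

View pics/c6.png

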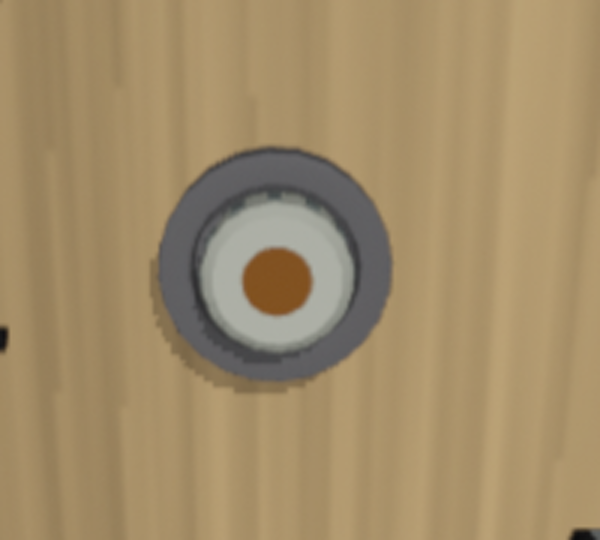

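The capsule sits level inside the base recess, with a concentric dark gap and the amber window at crop (277,281). Next is the sieve.

Emit:
apply_moves(
  angular=[
    [0,0,0],
    [0,0,0],
    [0,0,0],
    [0,0,0],
    [0,0,0],
    [0,0,0],
    [0,0,0],
    [0,0,0],
    [0,0,0],
    [0,0,0],
    [0,0,0],
    [0,0,0],
    [0,0,0],
    [0,0,0],
    [0,0,0],
    [0,0,0],
    [0,0,0],
    [0,0,0],
  ],
  travel=[
    [-0.765,0.695,0],
    [-0.765,0.695,0],
    [-0.765,0.695,0],
    [-0.765,0.695,0],
    [0,0,-1],
    [0,0,-1],
    [0,0,-1],
    [0,0,-1],
    [0,0,-1],
    [0,0,-0.6],
    [0,0,-0.24],
    [0,0,0],
    [0,0,0],
    [0,0,0],
    [0,0,0],
    [0,0,0],
    [0,0,0],
    [0,0,0],
  ],
  jaw=[1,1,1,1,1,1,1,1,1,1,1,1,1,0.65,0.65,0.65,0.65,0.65],
  force=25,
)

```text
time: 14.2
tool_pos: [519.6, 285.3, 23.5]
tcp_rot: [179.9, -0.1, 90.0]
ft_force: [-1.4, -1.0, 5.1]
finger_gap: 62.5
grip_force: 26.6
```

Run:
```python
from h import *
s,p=shot('w7');print(s["grip_force"])
```

```text
[519.6 285.3  23.5] [ 1.7988e+02 -5.0000e-02  8.9990e+01] 14.2 62.5 [-1.4 -1.   5.1]
26.592447632465337
```

View pics/w7.png

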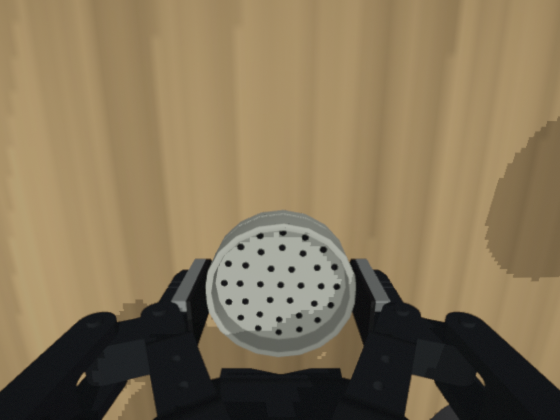

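The sieve is gripped with its rim ellipse centred near (281,288). I'll get its offset in the hand.

```bash
cat >> h.py <<'E'
def rimfit(p,s,z,lo,hi,uv,R):
    """circle of the bright part's far-side edge in hand; returns centre, radius, centre-tool"""
    g=cv2.cvtColor(p["color"],cv2.COLOR_RGB2HSV);m=((g[...,1]<60)&(g[...,2]>lo)&(g[...,2]<hi)).astype(np.uint8)*255
    m=cv2.morphologyEx(m,cv2.MORPH_OPEN,np.ones((3,3)))
    c=blob(m,uv);f,e=circ(p,s,c,z);return cv2.boundingRect(c.astype(np.int32)),f.round(1),e.round(2),(f[:2]-s["tool_pos"][:2]).round(1)
E
python3 - <<'E'
from h import *
s,p=pickle.load(open("w7.pkl","rb"))
print(p["color"][350:362,281].mean(1).round(0),p["color"][335,281],p["color"][300,200:215].mean(1))
for lo in(100,120): print(rimfit(p,s,19,lo,256,(281,290),32))
# holes
V=p["color"].mean(2);m=((V<70)).astype(np.uint8);n,l,st,ce=cv2.connectedComponentsWithStats(m)
H=ce[[i for i in range(n) if 8<st[i,4]<80 and (((ce[i]-[281,285])/[65,60])**2).sum()<1]];print(len(H),cast(p,H,10,s)[:,:2].mean(0)-s["tool_pos"][:2])
P=cast(p,H,10,s)[:,:2];print((P.max(0)+P.min(0))/2-s["tool_pos"][:2],np.ptp(P,axis=0))
E
```

```text
[ 96. 101. 122. 129. 129. 128. 117. 105. 101. 101. 101. 100.] [128 131 122] [ 13.33333333  12.66666667  15.          15.          14.
  24.          77.66666667 152.66666667 166.66666667 168.66666667
 168.66666667 166.         145.33333333 113.33333333 103.66666667]
((206, 210, 149, 147), array([520.6, 284.5,  31.3]), np.float64(0.2), array([ 1. , -0.9]))
((206, 210, 149, 147), array([520.6, 284.3,  31.2]), np.float64(0.23), array([ 1., -1.]))
35 [ 1.05055092 -0.93544005]
[ 1.06097461 -1.11201427] [50.31125247 49.95221997]
```

Emit:
apply_moves(
  angular=[
    [0,0,0],
    [0,0,0],
    [0,0,0],
    [0,0,0],
    [0,0,0],
    [0,0,0],
    [0,0,0],
    [0,0,0],
    [0,0,0],
    [0,0,0],
    [0,0,0],
    [0,0,0],
  ],
  travel=[
    [0,0,0.4],
    [0,0,0.8],
    [0,0,0.8],
    [0.4,-0.36,0],
    [0.8,-0.72,0],
    [0.9,-0.81,0],
    [0.7,-0.63,0],
    [0.267,-0.245,0],
    [0,0,-0.5],
    [0,0,-0.3],
    [0,0,0],
    [0,0,0],
  ],
  jaw=[0.65,0.65,0.65,0.65,0.65,0.65,0.65,0.65,0.65,0.65,0.65,0.65],
)

```text
time: 15.75
tool_pos: [640.8, 175.1, 69.8]
tcp_rot: [-180.0, 0.0, 90.1]
ft_force: [-0.5, 0.5, -0.8]
finger_gap: 62.1
grip_force: 27.7
```

Run:
```python
from h import *
s,p=shot('w8');print(s["grip_force"],s["wrist_torque"])
z=s["tool_pos"][2]-21.9
print(rimfit(p,s,19+z,120,256,(281,290),32))
# base top-plane outline on camera side
hsv=cv2.cvtColor(p["color"],cv2.COLOR_RGB2HSV);m=(hsv[...,1]<60).astype(np.uint8)*255
pts=[]
for u in range(225,336,3):
    v=np.where(m[100:260,u]>0)[0]; pts.append((u,100+v.min()-0.5))
P=cast(p,pts,0,s)[:,:2]
f=least_squares(lambda a:np.hypot(*(P-a[:2]).T)-a[2],[640,173,40],loss="soft_l1");print(f.x.round(1),np.std(f.fun).round(2),np.array(pts)[::9].tolist())
```

```text
[640.8 175.1  69.8] [-179.98    0.     90.06] 15.75 62.1 [-0.5  0.5 -0.8]
27.742335862967593 [-0.02734483 -0.10199583 -0.04259054]
((206, 207, 149, 150), array([641.7, 175.1,  30.7]), np.float64(0.21), array([0.9, 0.1]))
[641.7 171.8  41.8] 0.18 [[225.0, 197.5], [252.0, 178.5], [279.0, 172.5], [306.0, 177.5], [333.0, 196.5]]
```

Emit:
apply_moves(
  angular=[
    [0,0,0],
    [0,0,0],
    [0,0,0],
    [0,0,0],
    [0,0,0],
  ],
  travel=[
    [0,0,-0.1],
    [0,0,-0.05],
    [0,0,-0.05],
    [0,0,0],
    [0,0,0],
  ],
  jaw=[0.65,0.65,0.65,0.65,0.65],
)

```text
time: 16.42
tool_pos: [641.3, 174.2, 61.9]
tcp_rot: [-180.0, -0.0, 90.0]
ft_force: [-1.0, 0.6, 0.1]
finger_gap: 62.1
grip_force: 27.7
```

Emit:
apply_moves(
  angular=[
    [0,0,0],
    [0,0,0],
    [0,0,0],
    [0,0,0],
  ],
  travel=[
    [0,0,-0.03],
    [0,0,-0.01],
    [0,0,0],
    [0,0,0],
  ],
  jaw=[0.65,0.65,0.65,0.65],
)

```text
time: 16.92
tool_pos: [641.6, 174.3, 61.5]
tcp_rot: [180.0, -0.0, 90.0]
ft_force: [-3.0, -1.5, 8.2]
finger_gap: 61.9
grip_force: 28.4
```

Emit:
apply_moves(
  angular=[
    [0,0,0],
    [0,0,0],
    [0,0,0],
    [0,0,0],
    [0,0,0],
    [0,0,0],
    [0,0,0],
    [0,0,0],
    [0,0,0],
    [0,0,0],
    [0,0,0],
    [0,0,0],
  ],
  travel=[
    [0,0,0],
    [0,0,0],
    [0,0,0],
    [0,0,0],
    [0,0,0.3],
    [0,0,0.7],
    [0,0,1],
    [0,0,1],
    [0,0,1],
    [0,0,0.9],
    [0,0,0],
    [0,0,0],
  ],
  jaw=[0.9,0.9,0.9,0.9,0.9,1,1,1,1,1,1,1],
)

```text
time: 18.42
tool_pos: [641.2, 174.2, 256.4]
tcp_rot: [180.0, -0.0, 90.0]
ft_force: [0.3, -0.3, 0.0]
finger_gap: 85.4
grip_force: 0.0
```

Run:
```python
from h import *
s,p=shot('w9')
g=p["color"].mean(2);m=(g<70).astype(np.uint8);n,l,st,ce=cv2.connectedComponentsWithStats(m)
idx=[i for i in range(n) if 2<st[i,4]<40 and np.hypot(*(ce[i]-[281,180]))<28];H=ce[idx];P=cast(p,H,48,s)[:,:2]
print(len(H),P.mean(0),(P.max(0)+P.min(0))/2,np.ptp(P,axis=0))
print(rimfit(p,s,57,110,256,(281,180),32))
c=blob(mask_of(p,"nonwood"),(281,180));print(cv2.boundingRect(c.astype(np.int32)))
s2=s;q=cv2.resize(p["color"][120:240,210:360],None,fx=4,fy=4,interpolation=cv2.INTER_CUBIC)
from bench import r
sc=r.snapshot("scene");e=proj(sc,[[642,173,30]])[0];print(e)
u,v=e.astype(int);z=cv2.resize(sc["color"][v-40:v+40,u-50:u+50],None,fx=6,fy=6,interpolation=cv2.INTER_CUBIC)
out=np.zeros((480+0,800,3),np.uint8);q=cv2.resize(q,(300,240));z=cv2.resize(z,(500,400));out[:240,:300]=q;out[:400,300:]=z
cv2.imwrite("pics/c9.png",out[:,:,::-1])
```

```text
[641.2 174.2 256.4] [179.99  -0.    89.99] 18.425 85.4 [ 0.3 -0.3  0. ]
3 [652.87203916 195.22097627] [652.58767524 194.58295702] [17.66949133  8.09986181]
((248, 152, 66, 66), array([643. , 173.7,  31.7]), np.float64(0.37), array([ 1.8, -0.5]))
(242, 140, 77, 78)
[345.99308548 221.12491337]
```

View pics/c9.png

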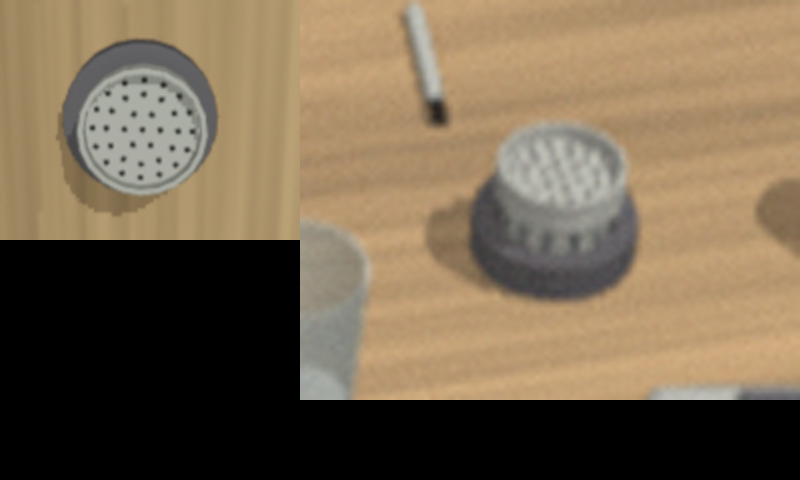

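The sieve sits level over the capsule, concentric with the base, and the brush and tumbler look untouched. Next is the aid.

Emit:
apply_moves(
  angular=[
    [0,0,0],
    [0,0,0],
    [0,0,0],
    [0,0,0],
    [0,0,0],
    [0,0,0],
    [0,0,0],
    [0,0,0],
    [0,0,0],
    [0,0,0],
    [0,0,0],
    [0,0,0],
    [0,0,0],
    [0,0,0],
    [0,0,0],
    [0,0,0],
  ],
  travel=[
    [0.07,-0.9,0],
    [0.07,-0.9,0],
    [0.07,-0.9,0],
    [0.07,-0.9,0],
    [0.07,-0.9,0],
    [0.07,-0.9,0],
    [0.07,-0.9,0],
    [0.07,-0.9,0],
    [0.07,-0.9,0],
    [0.04,-0.9,0],
    [0,0,-0.7],
    [0,0,-0.7],
    [0,0,-0.7],
    [0,0,-0.55],
    [0,0,0],
    [0,0,0],
  ],
  jaw=[0.45,0.45,0.45,0.45,0.45,0.45,0.45,0.45,0.45,0.45,0.45,0.45,0.45,0.45,0.45,0.45],
)

```text
time: 20.52
tool_pos: [668.6, -185.8, 151.2]
tcp_rot: [179.9, 0.0, 90.0]
ft_force: [1.0, -0.7, 0.4]
finger_gap: 38.6
grip_force: 0.0
```

Run:
```python
from h import *
s,p=shot('w10')
q=proj(p,[[669,-187,5]],s)[0];print(q)
c=blob(mask_of(p,"nonwood"),q);P=cast(p,c,5,s)[:,:2];print(cv2.boundingRect(c.astype(np.int32)),P.mean(0),cv2.minAreaRect(P.astype(np.float32)))
u,v=q.astype(int);z=cv2.resize(p["color"][v-45:v+45,u-55:u+55],None,fx=6,fy=6,interpolation=cv2.INTER_CUBIC);cv2.imwrite("pics/c10.png",z[:,:,::-1]);print(u-55,v-45)
```

```text
[ 668.6 -185.8  151.2] [1.7994e+02 2.0000e-02 9.0000e+01] 20.525 38.6 [ 1.  -0.7  0.4]
[279.1388138  202.03914266]
(270, 180, 19, 46) [ 669.42891536 -187.96192428] ((669.5004272460938, -187.8088836669922), (38.92446517944336, 14.7308988571167), 87.1666259765625)
224 157
```

View pics/c10.png

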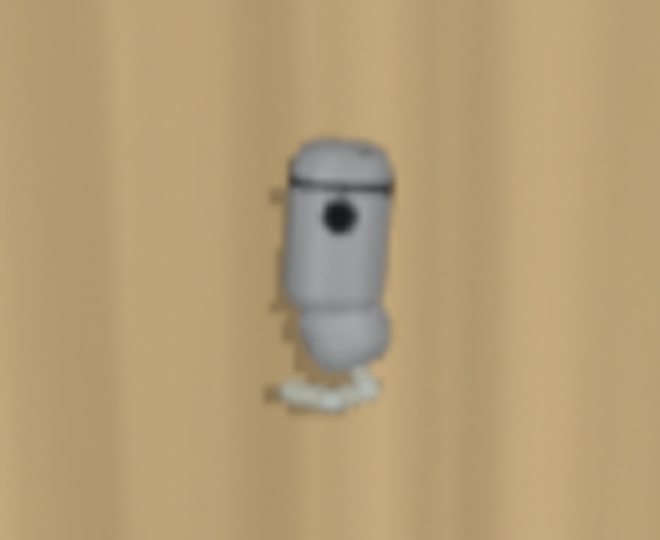

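The aid lies along -y, tail at crop (340,140), hook at (330,400), with its straight body tilted about 2.6°. I'll turn the tool to suit, go down, and grip just tail-side of the origin.

Emit:
apply_moves(
  angular=[
    [0,0,-0.32],
    [0,0,0],
    [0,0,0],
    [0,0,0],
    [0,0,0],
    [0,0,0],
    [0,0,0],
    [0,0,0],
    [0,0,0],
    [0,0,0],
    [0,0,0],
  ],
  travel=[
    [0.015,0.12,0],
    [0,0,-1],
    [0,0,-1],
    [0,0,-0.8],
    [0,0,-0.28],
    [0,0,0],
    [0,0,0],
    [0,0,0],
    [0,0,0],
    [0,0,0],
    [0,0,0],
  ],
  jaw=[0.45,0.45,0.45,0.45,0.45,0.45,0.45,0.05,0.05,0.05,0.05],
  force=20,
)

```text
time: 21.95
tool_pos: [669.7, -181.3, 28.9]
tcp_rot: [179.9, 0.0, 87.4]
ft_force: [-1.1, 1.0, 6.2]
finger_gap: 13.2
grip_force: 22.7
```

Run:
```python
from h import *
s,p=shot('w11');print(s["grip_force"])
z=cv2.resize(p["color"][210:400,170:390],None,fx=3,fy=3,interpolation=cv2.INTER_CUBIC);cv2.imwrite("pics/c11.png",z[:,:,::-1])
```

```text
[ 669.7 -181.3   28.9] [1.7986e+02 4.0000e-02 8.7430e+01] 21.95 13.2 [-1.1  1.   6.2]
22.74011826259084
```

View pics/c11.png

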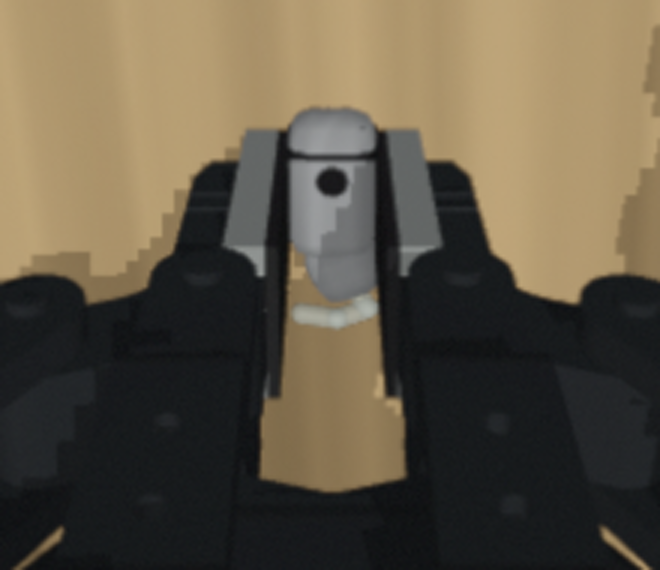

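The aid is held squarely by its straight part, with the tail at crop (332,108) and the hook at (335,325). I'll compute the hand offset.

Run:
```python
from h import *
s,p=pickle.load(open("w11.pkl","rb"));t=s["tool_pos"]
for n,uv,z in [("tail",(170+332/3,210+108/3),6),("hook end",(170+335/3,210+327/3),5),("dot",(170+332/3,210+182/3),11),("pad tip L",(170+283/3,210+131/3),3),("pad near edge",(170+262/3,210+250/3),3)]:
    print(n,(cast(p,uv,z,s)[0]-t).round(1))
```

```text
tail [  1.9  13.6 -22.9]
hook end [  0.6 -26.6 -23.9]
dot [  1.4   3.6 -17.9]
pad tip L [ -6.    8.7 -25.9]
pad near edge [-10.8 -12.6 -25.9]
```

Emit:
apply_moves(
  angular=[
    [0,0,0],
    [0,0,0],
    [0,0,0],
    [0,0,0],
    [0,0,0],
    [0,0,0],
    [0,0,0],
    [0,0,0],
    [0,0,0],
    [0,0,0],
    [0,0,0],
    [0,0,0],
    [0,0,0],
    [0,0,0],
    [0,0,0],
    [0,0,0],
    [0,0,0],
  ],
  travel=[
    [0,0,0.4],
    [0,0,0.8],
    [0,0,0.9],
    [0,0,0.9],
    [-0.06,0.5,0],
    [-0.06,0.9,0],
    [-0.06,0.9,0],
    [-0.06,0.9,0],
    [-0.06,0.9,0],
    [-0.06,0.9,0],
    [-0.06,0.9,0],
    [-0.06,0.9,0],
    [-0.06,0.9,0],
    [-0.06,0.9,0],
    [-0.08,0.385,0],
    [0,0,0],
    [0,0,0],
  ],
  jaw=[0.05,0.05,0.05,0.05,0.05,0.05,0.05,0.05,0.05,0.05,0.05,0.05,0.05,0.05,0.05,0.05,0.05],
)

```text
time: 24.12
tool_pos: [641.5, 177.4, 146.9]
tcp_rot: [-180.0, 0.0, 87.4]
ft_force: [-0.4, -0.9, 0.3]
finger_gap: 13.1
grip_force: 22.0
```

Run:
```python
from h import *
s,p=shot('w12');print(s["grip_force"])
# sieve rim (z=57): camera-side arc of the light blob, and predicted pixels
e=[[641.3+1.5+32*np.cos(a),173.8-.5+32*np.sin(a),57] for a in np.radians(range(30,151,20))];print(proj(p,e,s).round(0).tolist())
g=cv2.cvtColor(p["color"],cv2.COLOR_RGB2HSV);m=((g[...,1]<60)&(g[...,2]>115)).astype(np.uint8)*255
pts=[]
for u in range(250,312,3):
    v=np.where(m[140:260,u]>0)[0]
    if len(v): pts.append((u,140+v.min()-.5))
P=cast(p,pts,57,s)[:,:2];f=least_squares(lambda a:np.hypot(*(P-a[:2]).T)-32,[642,173],loss="soft_l1");print(f.x.round(1),np.std(f.fun).round(2),pts[::5])
```

```text
[641.5 177.4 146.9] [-1.7998e+02  3.0000e-02  8.7400e+01] 24.125 13.1 [-0.4 -0.9  0.3]
21.995339094428346
[[322.0, 205.0], [311.0, 193.0], [296.0, 185.0], [279.0, 183.0], [262.0, 187.0], [247.0, 196.0], [238.0, 209.0]]
[643.5 176.7] 0.43 [(250, np.float64(190.5)), (265, np.float64(179.5)), (280, np.float64(176.5)), (295, np.float64(178.5)), (310, np.float64(187.5))]
```

Emit:
apply_moves(
  angular=[
    [0,0,0],
    [0,0,0],
    [0,0,0],
    [0,0,0],
    [0,0,0],
    [0,0,0],
  ],
  travel=[
    [0.01,-0.01,-0.6],
    [0,0,-0.6],
    [0,0,-0.4],
    [0,0,-0.15],
    [0,0,0],
    [0,0,0],
  ],
  jaw=[0.05,0.05,0.05,0.05,0.05,0.05],
)

```text
time: 24.92
tool_pos: [642.5, 177.9, 77.8]
tcp_rot: [179.9, -0.0, 87.4]
ft_force: [-0.4, -0.7, 0.2]
finger_gap: 13.3
grip_force: 22.0
```

Emit:
apply_moves(
  angular=[
    [0,0,0],
    [0,0,0],
    [0,0,0],
  ],
  travel=[
    [0,0,-0.03],
    [0,0,0],
    [0,0,0],
  ],
  jaw=[0.05,0.05,0.05],
)

```text
time: 25.3
tool_pos: [642.5, 178.1, 76.9]
tcp_rot: [179.9, -0.0, 87.4]
ft_force: [-0.3, -0.4, 4.4]
finger_gap: 13.1
grip_force: 22.6
```

Emit:
apply_moves(
  angular=[
    [0,0,0],
    [0,0,0],
    [0,0,0],
    [0,0,0],
    [0,0,0],
    [0,0,0],
    [0,0,0],
    [0,0,0],
    [0,0,0],
    [0,0,0],
    [0,0,0],
  ],
  travel=[
    [0,0,0],
    [0,0,0],
    [0,0,0],
    [0,0,0.1],
    [0,0,0.3],
    [0,0,0.8],
    [0,0,1],
    [0,0,1],
    [0,0,1],
    [0,0,0],
    [0,0,0],
  ],
  jaw=[0.24,0.24,0.24,0.24,0.24,0.24,0.6,0.6,0.6,0.6,0.6],
)

```text
time: 26.68
tool_pos: [641.9, 178.1, 244.4]
tcp_rot: [180.0, -0.0, 87.4]
ft_force: [-0.7, 0.3, -0.3]
finger_gap: 51.0
grip_force: 0.0
```

Run:
```python
from h import *
s,p=shot('w13')
u,v=proj(p,[[643,173.5,57]],s)[0].astype(int)
z=cv2.resize(p["color"][v-55:v+55,u-60:u+60],None,fx=4,fy=4,interpolation=cv2.INTER_CUBIC)
from bench import r
sc=r.snapshot("scene");a,b=proj(sc,[[642,173,45]])[0].astype(int);q=cv2.resize(sc["color"][b-30:b+30,a-40:a+40],(320,240),interpolation=cv2.INTER_CUBIC)
out=np.zeros((440,800,3),np.uint8);out[:,:480]=z;out[:240,480:]=q;cv2.imwrite("pics/c13.png",out[:,:,::-1]);print(u-60,v-55)
print(rimfit(p,s,57,110,256,(u+25,v),32))
```

```text
[641.9 178.1 244.4] [ 1.7996e+02 -1.0000e-02  8.7430e+01] 26.675 51.0 [-0.7  0.3 -0.3]
220 138
((246, 157, 68, 69), array([642.6, 173.6,  31.8]), np.float64(0.36), array([ 0.7, -4.5]))
```

View pics/c13.png

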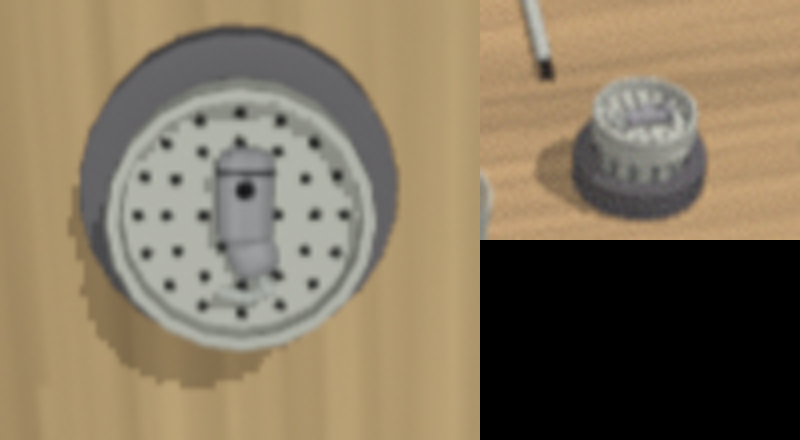

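The aid lies flat and centred in the sieve, well clear of the wall. The sieve is still level over the capsule. Next is the lid, approached from above.

Emit:
apply_moves(
  angular=[
    [0,0,0.32],
    [0,0,0],
    [0,0,0],
    [0,0,0],
    [0,0,0],
    [0,0,0],
    [0,0,0],
    [0,0,0],
    [0,0,0],
    [0,0,0],
    [0,0,0],
    [0,0,0],
    [0,0,0],
    [0,0,0],
    [0,0,0],
    [0,0,0],
    [0,0,0],
    [0,0,0],
    [0,0,0],
  ],
  travel=[
    [-0.258,-0.868,0],
    [-0.258,-0.868,0],
    [-0.258,-0.868,0],
    [-0.258,-0.868,0],
    [-0.258,-0.868,0],
    [-0.258,-0.868,0],
    [-0.258,-0.868,0],
    [-0.258,-0.868,0],
    [-0.258,-0.868,0],
    [-0.258,-0.868,0],
    [-0.258,-0.868,0],
    [-0.258,-0.868,0],
    [-0.258,-0.868,0],
    [-0.258,-0.868,0],
    [0,0,-0.7],
    [0,0,-0.7],
    [0,0,-0.7],
    [0,0,0],
    [0,0,0],
  ],
  jaw=[0.5,0.5,0.5,0.5,0.5,0.5,0.5,0.5,0.5,0.5,0.5,0.5,0.5,0.5,0.5,0.5,0.5,0.5,0.5],
)

```text
time: 29.15
tool_pos: [497.5, -308.1, 160.4]
tcp_rot: [-180.0, -0.0, 90.0]
ft_force: [-0.9, -0.4, 0.8]
finger_gap: 42.5
grip_force: 0.0
```

Run:
```python
from h import *
s,p=shot('w14')
q=proj(p,[[498,-308,17]],s)[0];print(q)
m=mask_of(p,"nonwood");c=blob(m,q);print(cv2.boundingRect(c.astype(np.int32)),len(c),p["color"][int(q[1]),int(q[0])+20])
print("far z17",circ(p,s,c,17))
P=cast(p,c,0,s)[:,:2];k=P[:,1]>P[:,1].mean()+5
f=least_squares(lambda a:np.hypot(*(P[k]-a[:2]).T)-a[2],[498,-308,38],loss="soft_l1");print("near z0",f.x.round(1),np.std(f.fun).round(2))
g=cv2.cvtColor(p["color"],cv2.COLOR_RGB2GRAY);u,v=q.astype(int)
for y in range(v-24,v+40,4): print(y,' '.join(f"{g[y,x]:3d}" for x in range(u-36,u+37,4)))
print(u)
```

```text
[ 497.5 -308.1  160.4] [-179.99   -0.     90.  ] 29.15 42.5 [-0.9 -0.4  0.8]
[279.4228393  201.65601957]
(234, 153, 92, 91) 256 [105 103 105]
far z17 (array([ 498.25532018, -307.47693339,   37.29192176]), np.float64(0.26186499808743074))
near z0 [ 498.5 -309.9   38.7] 0.33
177 105 106 106 105 105 105 106 105 106 105 105 105 105 105 105 105 105 105 106
181 105 105 104 105 105 105 105 104 105 105 105 106 105 105 105 105 105 105 104
185 105 105 105 105 104 104 104 105 105 105 105 105 104 105 105 105 105 105 105
189 105 104 104 105 104 104 105 105 105 105 105 105 105 104 105 104 105 104 105
193 105 104 105 105 105 105 105 105 101  84  91 105 105 104 104 104 104 104 105
197 105 105 104 105 105 104 105  98  63  69  72  73 105 105 104 104 104 104 104
201 104 104 104 104 104 104 104  62 101 107 107  79 104 104 104 105 105 105 104
205 104 104 104 104 104 104  99  87 106 106 105 104 102 104 104 104 104 104 104
209 104 103 104 104 104 104  97 102 104 105 104 104 103 104 104 104 104 104 104
213 105 104 104 104 104 104  78  84 104 103 103 102 103 104 104 105 104 104 105
217 104 104 104 104 104 102  80  79  85  98 100 104 103 104 104 104 105 105 104
221 103 103 104 103 104 104 103  81  80 103 104 104 104 105 104 104 104 104 104
225 106 104 104 104 105 104 104 104 104 104 104 104 104 104 104 104 104 104 104
229 116 105 104 104 103 104 104 104 104 103 104 104 104 104 105 104 103 103 150
233 142 117 105 104 105 104 104 104 104 104 104 104 104 104 104 105 104 151 158
237 150 145 122 110 104 104 104 104 104 104 104 104 104 104 104 115 162 163 159
279
```

Emit:
apply_moves(
  angular=[
    [0,0,0],
    [0,0,0],
    [0,0,0],
    [0,0,0],
    [0,0,0],
    [0,0,0],
    [0,0,0],
    [0,0,0],
    [0,0,0],
    [0,0,0],
  ],
  travel=[
    [0,0,-1],
    [0,0,-1],
    [0,0,-0.6],
    [0,0,-0.27],
    [0,0,0],
    [0,0,0],
    [0,0,0],
    [0,0,0],
    [0,0,0],
    [0,0,0],
  ],
  jaw=[0.5,0.5,0.5,0.5,0.5,0.5,0.05,0.05,0.05,0.05],
  force=35,
)

```text
time: 30.45
tool_pos: [498.1, -308.5, 46.4]
tcp_rot: [179.9, 0.1, 90.0]
ft_force: [-1.7, 0.8, 6.9]
finger_gap: 14.2
grip_force: 34.1
```

```bash
cat >> h.py <<'E'
def lidarc(p,s,z0,R=38):
    """lid in hand: camera-side arc (lower edge at height z0)"""
    g=cv2.cvtColor(p["color"],cv2.COLOR_RGB2HSV);m=((g[...,1]<60)).astype(np.uint8)*255
    pts=[]
    for u in range(235,327,3):
        v=np.where(m[120:300,u]>0)[0]
        if len(v): pts.append((u,120+v.min()-.5))
    P=cast(p,pts,z0,s)[:,:2];t=s["tool_pos"][:2]
    for fix in(R,None):
        f=least_squares(lambda a:np.hypot(*(P-a[:2]).T)-(fix or a[2]),[*t,R],loss="soft_l1");print((f.x[:2]-t).round(1),f.x[2].round(1),np.std(f.fun).round(2))
    print(pts[::6])
E
python3 - <<'E'
from h import *
s,p=shot('w15');print(s["grip_force"]);lidarc(p,s,0)
E
```

```text
[ 498.1 -308.5   46.4] [1.7992e+02 6.0000e-02 8.9990e+01] 30.45 14.2 [-1.7  0.8  6.9]
34.06470000743866
[1.2 0.1] 38.0 0.19
[1.2 0.7] 37.4 0.18
[(235, np.float64(197.5)), (253, np.float64(187.5)), (271, np.float64(182.5)), (289, np.float64(183.5)), (307, np.float64(187.5)), (325, np.float64(197.5))]
```

Emit:
apply_moves(
  angular=[
    [0,0,0],
    [0,0,0],
    [0,0,0],
    [0,0,0],
    [0,0,0],
    [0,0,0],
    [0,0,0],
    [0,0,0],
    [0,0,0],
    [0,0,0],
    [0,0,0],
    [0,0,0],
    [0,0,0],
    [0,0,0],
    [0,0,0],
    [0,0,0],
    [0,0,0],
    [0,0,0],
    [0,0,0],
    [0,0,0],
  ],
  travel=[
    [0,0,0.4],
    [0,0,0.8],
    [0,0,0.8],
    [0,0,0.75],
    [0.12,0.4,0],
    [0.254,0.85,0],
    [0.254,0.85,0],
    [0.254,0.85,0],
    [0.254,0.85,0],
    [0.254,0.85,0],
    [0.254,0.85,0],
    [0.254,0.85,0],
    [0.254,0.85,0],
    [0.254,0.85,0],
    [0.254,0.85,0],
    [0.254,0.85,0],
    [0.254,0.85,0],
    [0.254,0.85,0],
    [0.173,0.587,0],
    [0,0,0],
  ],
  jaw=[0.05,0.05,0.05,0.05,0.05,0.05,0.05,0.05,0.05,0.05,0.05,0.05,0.05,0.05,0.05,0.05,0.05,0.05,0.05,0.05],
)

```text
time: 33.0
tool_pos: [640.3, 175.8, 154.0]
tcp_rot: [-179.9, -0.0, 90.1]
ft_force: [0.3, -0.5, -0.7]
finger_gap: 14.2
grip_force: 34.2
```

Emit:
apply_moves(
  angular=[
    [0,0,0],
    [0,0,0],
    [0,0,0],
    [0,0,0],
    [0,0,0],
  ],
  travel=[
    [0,0,-0.4],
    [0,0,-0.5],
    [0,0,-0.25],
    [0,0,0],
    [0,0,0],
  ],
  jaw=[0.05,0.05,0.05,0.05,0.05],
)

```text
time: 33.62
tool_pos: [641.5, 173.3, 109.5]
tcp_rot: [180.0, -0.0, 90.0]
ft_force: [1.0, 0.2, -1.1]
finger_gap: 14.5
grip_force: 34.2
```

Run:
```python
from h import *
s,p=shot('w16');print(s["grip_force"],s["wrist_torque"].round(2))
from bench import r
sc=r.snapshot("scene");a,b=proj(sc,[[641,173,70]])[0].astype(int);print(a,b)
pickle.dump(sc,open("sc16.pkl","wb"))
g=cv2.cvtColor(p["color"],cv2.COLOR_RGB2GRAY)
for u in(240,260,281,300,320):print(u,g[120:250:3,u].tolist())
```

```text
[641.5 173.3 109.5] [ 1.7996e+02 -1.0000e-02  8.9970e+01] 33.625 14.5 [ 1.   0.2 -1.1]
34.189690947532654 [-0.03 -0.03 -0.03]
346 208
240 [165, 165, 165, 165, 165, 165, 164, 165, 165, 165, 165, 165, 165, 164, 164, 165, 164, 158, 71, 101, 106, 106, 106, 106, 100, 65, 74, 101, 105, 105, 104, 104, 104, 104, 104, 104, 104, 104, 105, 104, 105, 104, 104, 104]
260 [157, 156, 157, 157, 157, 157, 157, 157, 157, 157, 157, 157, 156, 157, 76, 70, 107, 106, 106, 106, 104, 103, 69, 84, 86, 105, 105, 105, 105, 104, 105, 105, 105, 105, 105, 104, 105, 104, 104, 104, 104, 105, 104, 104]
281 [158, 159, 159, 159, 159, 159, 159, 159, 159, 159, 159, 159, 159, 101, 71, 105, 107, 107, 105, 104, 102, 71, 85, 80, 107, 105, 105, 105, 105, 105, 105, 106, 105, 105, 105, 105, 105, 105, 105, 104, 104, 104, 104, 104]
300 [157, 157, 157, 157, 157, 157, 158, 158, 157, 158, 158, 158, 158, 158, 131, 72, 97, 107, 105, 106, 104, 103, 73, 80, 101, 104, 105, 104, 105, 105, 105, 104, 105, 105, 105, 104, 105, 104, 105, 105, 104, 104, 104, 104]
320 [165, 165, 165, 166, 166, 166, 166, 165, 166, 166, 166, 166, 166, 166, 166, 166, 166, 166, 140, 73, 107, 106, 105, 105, 102, 74, 80, 105, 104, 105, 104, 105, 104, 105, 104, 104, 104, 104, 104, 105, 104, 104, 105, 104]
```

Emit:
apply_moves(
  angular=[
    [0,0,0],
    [0,0,0],
    [0,0,0],
    [0,0,0],
    [0,0,0],
  ],
  travel=[
    [0,0,-0.15],
    [0,0,-0.07],
    [0,0,-0.05],
    [0,0,0],
    [0,0,0],
  ],
  jaw=[0.05,0.05,0.05,0.05,0.05],
)

```text
time: 34.35
tool_pos: [641.3, 173.5, 98.4]
tcp_rot: [180.0, -0.0, 90.0]
ft_force: [-1.2, 0.3, -0.4]
finger_gap: 14.4
grip_force: 34.2
```

Emit:
apply_moves(
  angular=[
    [0,0,0],
    [0,0,0],
    [0,0,0],
    [0,0,0],
  ],
  travel=[
    [0,0,-0.05],
    [0,0,-0.03],
    [0,0,0],
    [0,0,0],
  ],
  jaw=[0.05,0.05,0.05,0.05],
)

```text
time: 34.85
tool_pos: [641.4, 173.5, 95.4]
tcp_rot: [180.0, -0.0, 90.0]
ft_force: [-1.9, 0.3, 3.1]
finger_gap: 14.5
grip_force: 34.4
```

Emit:
apply_moves(
  angular=[
    [0,0,0],
    [0,0,0],
    [0,0,0],
  ],
  travel=[
    [0,0,-0.015],
    [0,0,0],
    [0,0,0],
  ],
  jaw=[0.05,0.05,0.05],
)

```text
time: 35.22
tool_pos: [641.5, 173.6, 95.4]
tcp_rot: [180.0, -0.0, 90.0]
ft_force: [-1.8, 0.1, 6.4]
finger_gap: 14.3
grip_force: 34.8
```

Firm contact at the expected height, so I'll release and lift away.

Emit:
apply_moves(
  angular=[
    [0,0,0],
    [0,0,0],
    [0,0,0],
    [0,0,0],
    [0,0,0],
    [0,0,0],
    [0,0,0],
    [0,0,0],
    [0,0,0],
    [0,0,0],
    [0,0,0],
  ],
  travel=[
    [0,0,0],
    [0,0,0],
    [0,0,0],
    [0,0,0.2],
    [0,0,0.6],
    [0,0,1],
    [0,0,1],
    [0,0,1],
    [0,0,0.2],
    [0,0,0],
    [0,0,0],
  ],
  jaw=[0.5,0.5,0.5,0.5,0.5,0.5,0.5,0.5,0.5,0.5,0.5],
)

```text
time: 36.6
tool_pos: [640.4, 173.3, 252.4]
tcp_rot: [-179.8, 0.0, 90.0]
ft_force: [0.3, -0.2, 0.2]
finger_gap: 43.1
grip_force: 0.0
```

Run:
```python
from h import *
s,p=shot('w17')
from bench import r
sc=r.snapshot("scene");tp=r.snapshot("top")
# lid top (z 66) outline in wrist view: far side (lower image) arc is lid top edge
m=mask_of(p,"nonwood");q=proj(p,[[643,173,66]],s)[0];c=blob(m,q);print(q,cv2.boundingRect(c.astype(np.int32)),circ(p,s,c,66))
# far/left/right arcs
# height/level in the scene view: silhouette of jar against wood
g=cv2.cvtColor(sc["color"],cv2.COLOR_RGB2HSV);mm=(g[...,1]<70).astype(np.uint8)*255
a=proj(sc,[[641,173,30]])[0];cc=blob(mm,a);x,y,w,h=cv2.boundingRect(cc.astype(np.int32));print("scene blob",x,y,w,h)
e=lambda R,z:[[641+R*np.cos(t),173.5+R*np.sin(t),z] for t in np.radians(range(0,360,5))]
for n,R,z in[("lid top",37.5,66),("lid bottom",38,49),("knob top",8,86),("base rim",42,24),("base bottom",42,0)]:
    E=proj(sc,e(R,z));print(n,E.min(0).round(1),E.max(0).round(1))
for yy in range(y,y+h,3):
    xs=np.where(mm[yy,x:x+w]>0)[0];print(yy,x+xs.min(),x+xs.max(),end=' | ')
# bystanders: change from first views
s0,d=pickle.load(open("s0.pkl","rb"))
for n,now in(("top",tp),("scene",sc)):
    df=cv2.morphologyEx((cv2.absdiff(now["color"],d[n]["color"]).max(2)>35).astype(np.uint8),cv2.MORPH_OPEN,np.ones((2,2)))
    k,l,st,ce=cv2.connectedComponentsWithStats(df);print("\n",n,[st[i].tolist() for i in range(1,k) if st[i,4]>15])
```

```text
[640.4 173.3 252.4] [-1.7983e+02  3.0000e-02  8.9990e+01] 36.6 43.1 [ 0.3 -0.2  0.2]
[282.29724811 189.21790913] (243, 139, 80, 87) (array([642.75034072, 174.30125565,  37.03753333]), np.float64(0.3199751644404316))
scene blob 329 201 35 40
lid top [331.6 200.1] [362.6 219.8]
lid bottom [331.1 205.2] [362.2 225.3]
knob top [344.3 201.3] [351.  205.5]
base rim [329.  211.8] [362.9 234.1]
base bottom [328.6 218.9] [362.1 241.3]
201 342 350 | 204 335 358 | 207 333 361 | 210 332 362 | 213 333 362 | 216 333 362 | 219 330 361 | 222 329 361 | 225 329 362 | 228 329 361 | 231 330 361 | 234 331 360 | 237 334 358 | 240 342 352 | 
 top [[8, 0, 36, 246, 2158], [37, 0, 166, 220, 8220], [184, 19, 8, 20, 69], [32, 54, 209, 366, 26842], [118, 62, 12, 4, 37], [158, 75, 6, 5, 26], [159, 87, 8, 7, 46], [31, 118, 6, 5, 22], [366, 159, 18, 9, 125], [214, 161, 16, 7, 49], [65, 197, 30, 6, 103], [23, 198, 8, 9, 59], [36, 198, 8, 8, 48], [175, 198, 7, 3, 16], [69, 206, 17, 4, 51], [24, 209, 8, 4, 25], [37, 208, 8, 4, 30], [293, 208, 22, 28, 332], [301, 216, 7, 6, 34], [411, 217, 38, 36, 1063], [56, 400, 98, 20, 987]]

 scene [[271, 0, 40, 39, 918], [313, 0, 93, 29, 1740], [431, 0, 35, 50, 972], [203, 6, 10, 39, 209], [216, 15, 33, 36, 727], [426, 14, 4, 7, 22], [413, 17, 13, 33, 217], [341, 28, 42, 33, 1051], [384, 44, 9, 9, 41], [360, 58, 22, 8, 130], [339, 66, 43, 97, 2727], [125, 88, 96, 18, 691], [264, 96, 18, 15, 92], [279, 98, 63, 20, 772], [123, 107, 134, 120, 5720], [375, 112, 17, 5, 55], [185, 120, 18, 4, 43], [358, 185, 27, 18, 332], [254, 198, 32, 39, 464], [333, 202, 31, 19, 355], [136, 206, 32, 24, 602], [317, 220, 13, 17, 91], [198, 255, 13, 7, 58]]
```

```bash
python3 -c "
from bench import r;print(r.hand_in())"
```

```text
the job is handed in; nothing more can be done
None
```

The drying jar is assembled and handed in at about 37 s: capsule in the base, sieve over it, aid flat in the middle, grey knobbed lid on top. Contact heights and final images show each part fully home, and no bystander was touched, though the arm hid the magnifier and brush in the last top view.

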